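# Scrape the punching chips into the scrap drawer

### The job

Take the scraper block from its rubber mat and wipe all five loose steel chips along the plate of the work stand, over its open front edge, into the scrap drawer; do not touch the chips with the fingers and do not let any drop on the bench. Then stand the scraper back on its mat, lengthwise as it was, and push the drawer fully shut.

Things in the scene. Friction and masses are not known exactly. Their poses are not given: they have to be found in the camera images.
- stand: Fixed stand 290 (x) x 220 (y) mm. Flat steel plate on top, 100 mm above the bench; 10 mm high, 10 mm wide kerbs along both sides (inner faces y = +-85 mm) and the back (inner face x = +135 mm). The front edge (x = -145 mm) is open; the scrap drawer slides out under it, to -x, which looks roughly to the robot's left. Origin: centre of the underside, at bench height.
- plate_edge (a point): Middle of the plate's open front edge, at the height of the plate's top; axes as the stand's.
- drawer (a joint): Opening of the scrap drawer: 0 = fully shut, up to 0.13 m = fully open; starts 0.10 to 0.13 m open. Slides with about 1.5 N friction and stays where it is left.
- drawer_floor (a point): Centre of the scrap drawer's inner floor, 14 mm above the bench; moves with the drawer, axes as the stand's. Inside: 246 mm long (x = -125 to +121 mm), 176 mm wide, 56 mm deep. Front panel 10 mm thick, 216 mm wide, top 86 mm above the bench.
- drawer_handle (a point): Middle of the drawer's horizontal bar handle, 110 mm long, parallel to the stand's y, 64 mm above the bench and 35 mm out from the front panel; moves with the drawer, axes as the stand's.
- scraper: Loose scraper block, about 220 g, 140 mm long (y), upright on its lip: rubber lip 22 mm thick, 10 mm high; grey plastic body 32 mm thick from 10 to 30 mm height; wooden grip 24 mm thick (x), 90 mm long (y), from 30 to 72 mm height, to be pinched from above. Origin: centre of the lip's underside, z up.
- rest: Fixed flat black rubber mat, 90 mm (x) x 190 mm (y), 6 mm thick, on the bench, on which the scraper stands at the start. Origin: centre of its underside, at bench height.
- chip0: Chip: steel punched-out slug, a dark steel disc 22 mm in diameter, 5 mm thick, 15 g; starts flat on the stand's plate. Origin: centre of its underside.
- chip1: Chip: steel punched-out slug, a dark steel disc 22 mm in diameter, 5 mm thick, 15 g; starts flat on the stand's plate. Origin: centre of its underside.
- chip2: Chip: steel punched-out slug, a dark steel disc 22 mm in diameter, 5 mm thick, 15 g; starts flat on the stand's plate. Origin: centre of its underside.
- chip3: Chip: steel strip end, a dark steel rectangle 26 x 18 mm, 5 mm thick, 16 g; starts flat on the stand's plate. Origin: centre of its underside.
- chip4: Chip: steel strip end, a dark steel rectangle 26 x 18 mm, 5 mm thick, 16 g; starts flat on the stand's plate. Origin: centre of its underside.
- wrench: Bystander: loose open-end wrench lying on the bench, beyond the stand. Origin: near its middle.
- hotplate: Bystander: loose aluminium hob hotplate, a disc 120 mm in diameter and 26 mm high, lying on the bench beyond the rest mat. Origin: centre of its underside.

How it is judged:
By the outcome, as a careful person would: the job done as asked, in the order asked, and still so for the second after the job is handed in, with the robot touching nothing.
It also fails if it takes over 72 s, if anything falls off the work surface, if the arm or the gripper's body presses on something with over 40 N, if the wrist force passes 120 N, or if a joint passes its speed limit or range.

### The arm

A 7-joint arm with a two-finger parallel gripper is mounted at the origin on the work surface. World frame = base frame: x ahead of the robot, y to its left, z up, the work surface at z = 0. Lengths are in m, angles in rad, forces in N, time in s.
With the tool pointing down it reaches from about 0.35 to 0.775 m from the base axis. Payload 3.1 kg.
Tool frame: the origin (TCP) lies between the finger pads; the fingertips stand 22 mm ahead of it and the grasp point (between the pads) lies 3 mm ahead of it; y points along the fingers, z is the direction in which the jaws open and shut, and the axes are right-handed (so a half turn about y gives the same grasp; the last joint's range is limited). The gripper opens to 85 mm and grips with 20 to 120 N. Pads are 22 mm wide; open, the fingers measure 114 mm over their backs; the gripper's body (76 mm by 85 mm) begins 54 mm behind the grasp point. The pads swing forward as they close: fully open they stand 13 mm farther back than shut.
Start: joints at [-0.042, 0.311, 0.014, 1.512, -0.004, 1.319, -0.027], TCP at [0.55, 0, 0.253] pointing down, gripper open.
Joint ranges: [-2.7, 2.7], [-0.3, 1.91], [-1.27, 1.3], [0.12, 2.57], [-1.44, 4.58], [0.2, 2.03], [-3.05, 3.05]. Speed limits (rad/s): [2.79, 2.79, 3.14, 3.14, 3.14, 3.14, 3.14].

### API

Orientations are given as a rotation vector (axis times angle).
In Python, from plant import sense, capture, job_done gives the robot as it stands.
- The arm moves only by the tool move_arm, never from a script. Its argument "moves" is a list of rows, each an object of numbers: "x", "y", "z": the shift along the tool's x, y, z in units of 25 mm (1.0 is 25 mm); "ax", "ay", "az": the turn, a rotation vector about the tool's x, y, z in rad; "jaw": the finger opening in mm, from 0 to 85.4. A call has exactly 5 rows; each row is the pose to reach, as a shift and turn from the pose commanded when the call began, along the tool's axes at that moment; what a row does not reach only later rows make up. A row lasts 1/12 s, in which the tool goes at most 41.7 mm and 7.16 degrees, less where a joint would pass 70% of its speed; a pose out of reach is approached as far as the arm can. A call with a gripper value outside its range is refused whole. The fingers move at their own pace and stop on an object; "squeeze" is the grip in N (left out, the last holds). Time passes only in rows, so rows that repeat a pose let the fingers close, or fill a call up. It gives the time, the measured TCP pose, the force and the opening at its end, in the units of the state.
- sense(): the state, without advancing time (a new reading comes with each control period).
- capture(name): name is "scene" or "side" or "wrist"; returns a dict with "pixels" (384x512x3 uint8, blue, green, red), "vfov" (degrees; the focal length in pixels is half the picture's height over the tangent of half this angle, whatever the lens; pixels are square), "cx", "cy" (the principal point, pixels), "R" (3x3) and "t" (3): a world point X has camera coordinates R X + t. Camera axes: x right, y down, z forward; pixel columns grow to the right and rows downward; lengths in m; the calibration is good to about 2 mm. A picture is of the moment at which its call begins. There is no depth.
- job_done(): hands the job in, once; it reports no verdict.
The state is a dict: "t": time; "joint_pos": joint angles; "qd": joint speeds; "tau": joint torques, N m; "position": TCP position; "tcp_rot": TCP orientation; "force": force on the tool from outside, world axes, zero at the start; "ft_torque": the same for the moment, N m; "grip_width": opening from 0.0 (shut) to 1.0 (fully open).
Only numpy, scipy, OpenCV 4.12 (cv2) and the standard library are available. Lean on these libraries where they do the work, as an engineer would, in place of code of your own. Each camera call takes 0.05 s, during which the arm holds its last target. There are 200 camera calls.

## Working session

There is one attempt and no reset: what is moved stays moved. The work goes in short steps, Python scripts to look and compute and a tool call to move; the robot and the scene stay as the last step left them, time stands still between calls to the robot, and variables do not carry over. Pictures are saved under pics/ and viewed, about 8 in all and at most 12, crops included, and the job is handed in when it is done.

Besides the shell and the picture viewer there is one more tool, called after "Call:" as name(argument=value, ...) on one line, values as JSON. move_arm: Moves the arm, as the interface text tells. Its arguments: {"type":"object","properties":{"moves":{"type":"array"},"squeeze":{"type":"number"}},"required":["moves"]}

```bash
ls; mkdir -p pics; python3 - <<'E'
from plant import sense,capture
import cv2,numpy as np,pickle
s=sense();print({k:np.round(v,3) for k,v in s.items()})
d={}
for n in("scene","side","wrist"):
    c=capture(n);d[n]=c;print(n,c["vfov"],c["cx"],c["cy"],np.round(-c["R"].T@c["t"],3),np.round(c["R"][2],2))
pickle.dump(d,open("c0.pkl","wb"))
cv2.imwrite("pics/a.png",cv2.resize(d["scene"]["pixels"],(800,600)))
cv2.imwrite("pics/b.png",cv2.resize(d["side"]["pixels"],(800,600)))
E
```

```text
pics
{'t': np.float64(0.0), 'joint_pos': array([-0.042,  0.312,  0.014,  1.513, -0.004,  1.319, -0.027]), 'qd': array([ 0.001, -0.001, -0.   , -0.002, -0.001, -0.   ,  0.001]), 'tau': array([-1.0000e-03, -3.7991e+01,  1.4600e-01, -2.3059e+01,  1.2000e-02,
        1.4000e-02,  0.0000e+00]), 'position': array([0.549, 0.   , 0.252]), 'tcp_rot': array([-1.211,  1.211, -1.208]), 'force': array([-0.907, -0.148, -0.33 ]), 'ft_torque': array([ 0.008, -0.004,  0.027]), 'grip_width': np.float64(1.004)}
scene 53.116982133394 255.6477967322934 193.01382680267753 [ 1.095 -0.535  0.572] [-0.59  0.57 -0.57]
side 50.809159135263734 257.93756009179003 186.28332517197913 [0.329 0.43  0.778] [ 0.3  -0.57 -0.77]
wrist 59.258896947267644 252.47719503891798 192.3269028757427 [0.549 0.071 0.375] [-0.   -0.28 -0.96]
```

View pics/a.png

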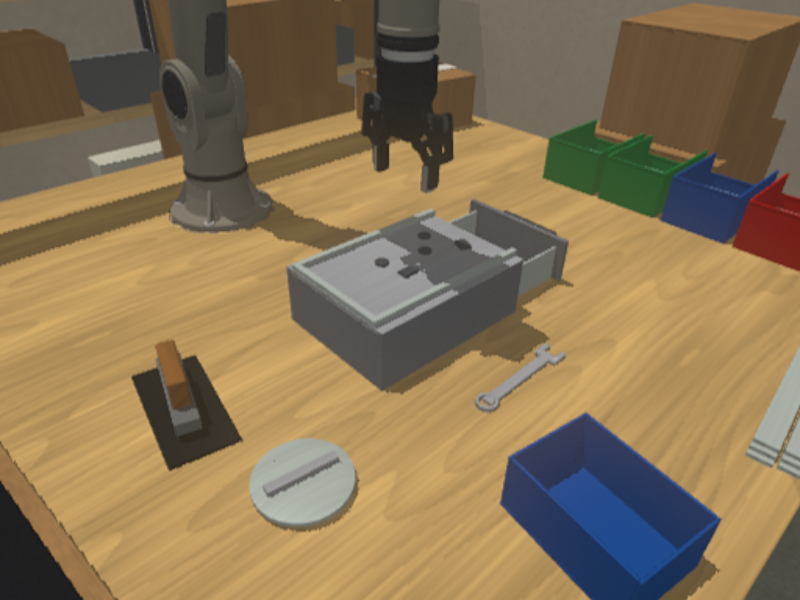

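View pics/b.png

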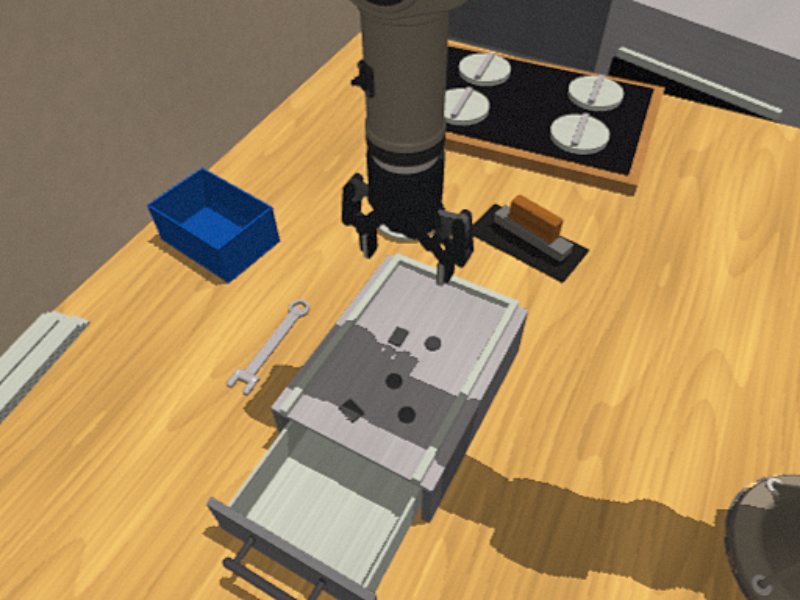

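```bash
cat > h.py <<'E'
import numpy as np,cv2,pickle
from scipy.spatial.transform import Rotation as Ro
def ray(c,u,v):
    f=c["pixels"].shape[0]/2/np.tan(np.radians(c["vfov"])/2)
    d=c["R"].T@np.array([(u-c["cx"])/f,(v-c["cy"])/f,1]);return -c["R"].T@c["t"],d/np.linalg.norm(d)
def plane(c,u,v,z):
    o,d=ray(c,u,v);return o+d*(z-o[2])/d[2]
def tri(rs):
    A=sum(np.eye(3)-np.outer(d,d) for o,d in rs);b=sum((np.eye(3)-np.outer(d,d))@o for o,d in rs)
    p=np.linalg.solve(A,b);return p,max(np.linalg.norm(np.cross(p-o,d)) for o,d in rs)
def proj(c,X):
    f=c["pixels"].shape[0]/2/np.tan(np.radians(c["vfov"])/2)
    p=c["R"]@np.asarray(X)+c["t"];return c["cx"]+f*p[0]/p[2],c["cy"]+f*p[1]/p[2]
E
python3 - <<'E'
from h import *
d=pickle.load(open("c0.pkl","rb"));A,B=d["scene"],d["side"]
k=1/1.5625
pk={"BN":((290,268),(525,304)),"BF":((383,327),(398,257)),"FF":((520,256),(275,412)),"FN":((432,212),(430,488)),
"matA":((133,376),(493,205)),"matB":((195,356),(588,243)),"matC":((241,438),(565,280)),"matD":((171,467),(473,236))}
for n,(a,b) in pk.items():
    p,e=tri([ray(A,a[0]*k-.2,a[1]*k-.2),ray(B,b[0]*k-.2,b[1]*k-.2)]);print(n,p.round(4),e.round(4))
for n,c in(("scene",A),("side",B)):
    h=cv2.cvtColor(c["pixels"],cv2.COLOR_BGR2HSV)
    x0,y0,x1,y1=(80,200,150,280) if n=="scene" else (300,110,390,190)
    m=np.zeros(h.shape[:2],np.uint8);roi=h[y0:y1,x0:x1]
    m[y0:y1,x0:x1]=((roi[...,0]<16)&(roi[...,1]>150)&(roi[...,2]>60))*255
    cs=cv2.findContours(m,0,2)[0];q=max(cs,key=cv2.contourArea);print(n,cv2.contourArea(q),cv2.approxPolyDP(q,2,True)[:,0].tolist())
# crops
a=cv2.resize(A["pixels"][195:305,80:160],(400,550),interpolation=cv2.INTER_CUBIC)
b=cv2.resize(B["pixels"][120:182,300:380],(400,310),interpolation=cv2.INTER_CUBIC)
im=np.zeros((600,800,3),np.uint8);im[:550,:400]=a;im[:310,400:]=b
w=d["wrist"]["pixels"];im[312:600,400:784]=cv2.resize(w,(384,288))
cv2.imwrite("pics/c.png",im)
s=np.zeros((600,800,3),np.uint8)
s[:320,:]=cv2.resize(A["pixels"][125:215,180:405],(800,320),interpolation=cv2.INTER_CUBIC)
cv2.imwrite("pics/d.png",cv2.resize(B["pixels"][155:320,165:345],(655,600),interpolation=cv2.INTER_CUBIC))
cv2.imwrite("pics/c2.png",s)
E
```

```text
BN [ 0.4329 -0.1222  0.1016] 0.0035
BF [ 0.631  -0.1195  0.1015] 0.0067
FF [0.6425 0.1676 0.0993] 0.0007
FN [0.439  0.1722 0.0998] 0.0066
matA [ 0.535  -0.3653  0.0788] 0.0419
matB [ 0.4126 -0.3059  0.0402] 0.0326
matC [ 0.4537 -0.3036 -0.0796] 0.0591
matD [ 0.5739 -0.3729 -0.0323] 0.03
scene 295.5 [[110, 218], [100, 221], [108, 247], [118, 243]]
side 527.0 [[331, 125], [327, 130], [326, 139], [352, 155], [359, 140]]
```

View pics/c.png

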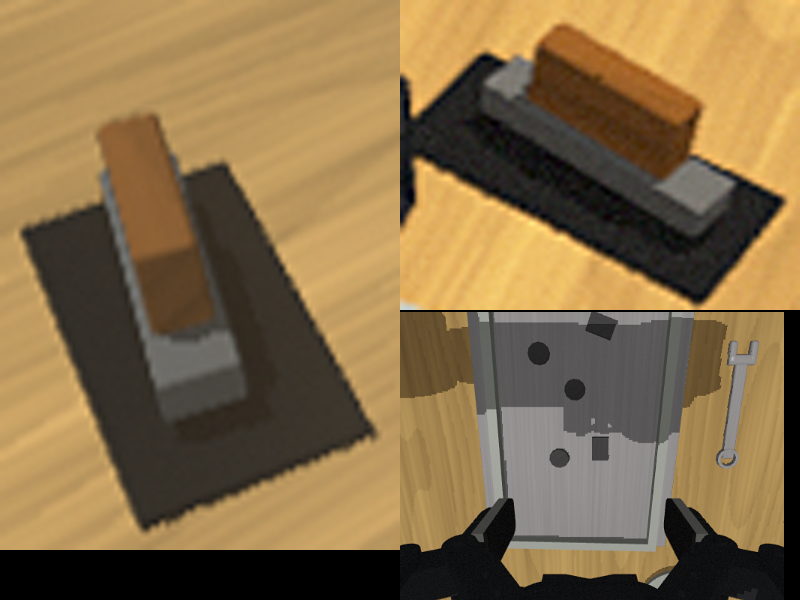

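View pics/d.png

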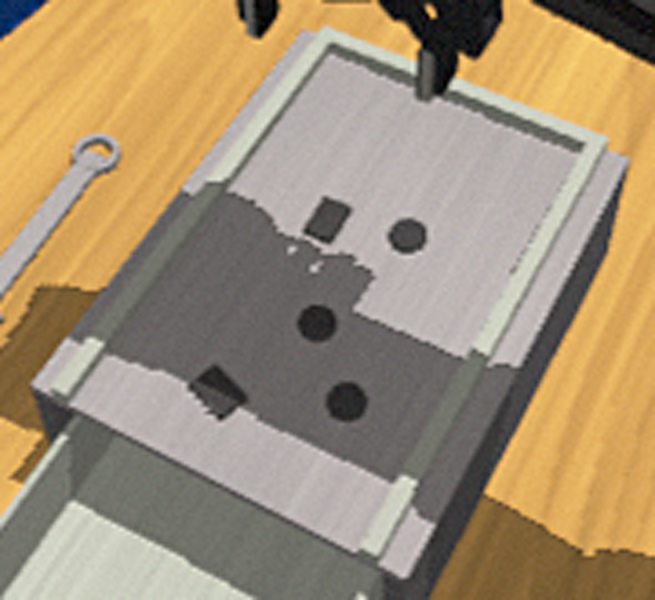

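```bash
python3 - <<'E'
from h import *
d=pickle.load(open("c0.pkl","rb"));A,B,W=d["scene"],d["side"],d["wrist"]
sa=lambda u,v:(80+u/5-.4,195+v/5-.4)
sb=lambda u,v:(300+(u-400)/5-.4,120+v/5-.4)
sd=lambda u,v:(165+u/3.637-.36,155+v/3.637-.36)
sw=lambda u,v:((u-400)/.75+.1,(v-312)/.75+.1)
print("mat scene");[print(plane(A,*sa(*p),.006).round(4)) for p in((22,232),(222,163),(375,433),(143,528))]
print("mat side");[print(plane(B,*sb(*p),.006).round(4)) for p in((485,55),(783,200),(700,302),(412,150))]
ga={"g1":(98,130),"g2":(155,116),"g3":(195,250),"g4":(135,268)}
print("grip top scene z.078");[print(plane(A,*sa(*p),.078).round(4)) for p in ga.values()]
gb=((558,25),(700,103),(692,125),(540,42))
print("grip top side");[print(plane(B,*sb(*p),.078).round(4)) for p in gb]
print("stand side");[print(plane(B,*sd(*p),.1).round(4)) for p in((35,385),(405,578),(310,30),(627,157))]
print("kerb top outer (side): BF,BN, FFouter,FNouter z.11");[print(plane(B,*sd(*p),.11).round(4)) for p in((325,28),(607,138),(50,390),(377,560))]
print("chips side");[print(plane(B,*sd(*p),.105).round(4)) for p in((218,392),(347,402),(317,325),(327,218),(407,236))]
print("chips wrist");[print(plane(W,*sw(*p),.105).round(4)) for p in((601,326),(539,353),(575,390),(600,447),(560,458))]
print("kerb inner wrist z.1, BN BF, and top outer BN BF");[print(plane(W,*sw(*p),z).round(4)) for p,z in(((507,539),.1),((650,537),.1),((497,548),.11),((658,548),.11))]
E
```

```text
mat scene
[ 0.3952 -0.3662  0.006 ]
[ 0.4106 -0.2804  0.006 ]
[ 0.5976 -0.3154  0.006 ]
[ 0.5804 -0.4017  0.006 ]
mat side
[ 0.5727 -0.3963  0.006 ]
[ 0.3914 -0.3626  0.006 ]
[ 0.408  -0.2749  0.006 ]
[ 0.5796 -0.3086  0.006 ]
grip top scene z.078
[ 0.4454 -0.3395  0.078 ]
[ 0.4523 -0.3184  0.078 ]
[ 0.5371 -0.3447  0.078 ]
[ 0.5313 -0.3655  0.078 ]
grip top side
[ 0.5249 -0.3574  0.078 ]
[ 0.4415 -0.3348  0.078 ]
[ 0.4402 -0.318   0.078 ]
[ 0.5285 -0.341   0.078 ]
stand side
[0.6478 0.1636 0.1   ]
[0.4314 0.1694 0.1   ]
[ 0.6386 -0.125   0.1   ]
[ 0.4254 -0.1192  0.1   ]
kerb top outer (side): BF,BN, FFouter,FNouter z.11
[ 0.6265 -0.1226  0.11  ]
[ 0.4392 -0.1192  0.11  ]
[0.6346 0.1664 0.11  ]
[0.4454 0.1714 0.11  ]
chips side
[0.559 0.126 0.105]
[0.4972 0.1009 0.105 ]
[0.5323 0.0673 0.105 ]
[0.5599 0.0027 0.105 ]
[ 0.5145 -0.0066  0.105 ]
chips wrist
[0.5602 0.1231 0.105 ]
[0.4989 0.0989 0.105 ]
[0.534  0.0633 0.105 ]
[0.5605 0.0027 0.105 ]
[ 0.5161 -0.0099  0.105 ]
kerb inner wrist z.1, BN BF, and top outer BN BF
[ 0.4456 -0.1173  0.1   ]
[ 0.6243 -0.1143  0.1   ]
[ 0.436  -0.1231  0.11  ]
[ 0.6323 -0.123   0.11  ]
```

View pics/c2.png

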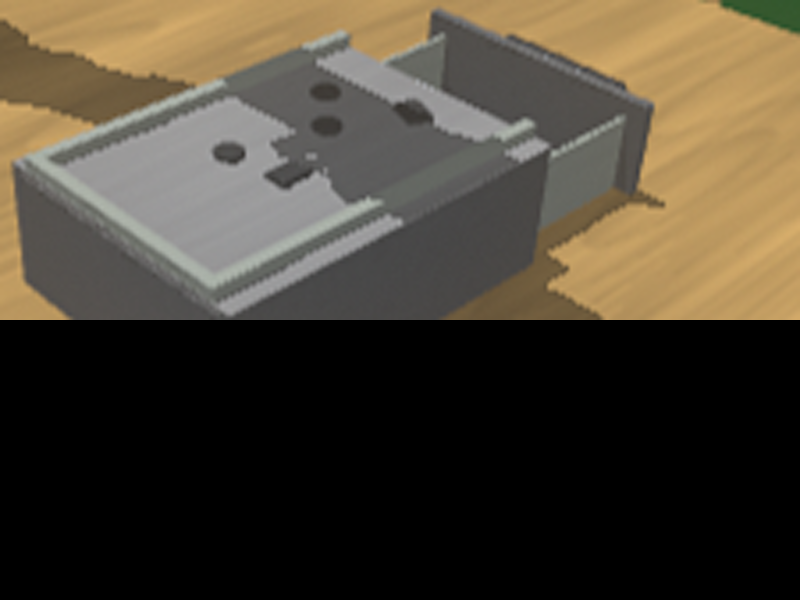

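Call:
move_arm(moves=[{"x": 1.5, "z": -0.2, "ay": -0.12, "jaw": 85}, {"x": 3.1, "z": -0.5, "ay": -0.24, "jaw": 85}, {"x": 4.7, "z": -0.8, "ay": -0.36, "jaw": 85}, {"x": 6.2, "z": -1.1, "ay": -0.48, "jaw": 85}, {"x": 7.6, "z": -1.4, "ay": -0.6, "jaw": 85}])

```text
schema error: expected keys x, y, z, ax, ay, az, jaw
```

```bash
cat >> h.py <<'E'
def rel(target,yaw=None):
    """shift (units of 25mm, tool axes) and ay turn to bring TCP to target, tool z axis at world angle yaw(deg), from measured pose"""
    from plant import sense
    s=sense();R=Ro.from_rotvec(s["tcp_rot"]).as_matrix()
    d=R.T@(np.asarray(target)-s["position"])/.025
    y=np.degrees(np.arctan2(R[1,2],R[0,2]))
    print("t",round(float(s["t"]),2),"pos",s["position"].round(4),"zyaw",y.round(2),"tilt",(-R[2]).round(3),"F",s["force"].round(1),"g",round(float(s["grip_width"]),3),"j",s["joint_pos"].round(2))
    print("shift",d.round(2),"ay",None if yaw is None else round(-np.radians(yaw-y),3))
E
python3 -c "
from h import *;rel((.488,-.34,.22),74)"
```

```text
t 0.15 pos [0.5495 0.     0.2525] zyaw 0.01 tilt [-0.     1.     0.002] F [0.9 0.7 0.3] g 0.998 j [-0.04  0.31  0.01  1.51 -0.    1.32 -0.03]
shift [13.6   1.31 -2.46] ay -1.291
```

Call:
move_arm(moves=[{"x": 1.5, "y": 0, "z": -0.2, "ax": 0, "ay": -0.12, "az": 0, "jaw": 85}, {"x": 3.1, "y": 0, "z": -0.5, "ax": 0, "ay": -0.24, "az": 0, "jaw": 85}, {"x": 4.7, "y": 0, "z": -0.8, "ax": 0, "ay": -0.36, "az": 0, "jaw": 85}, {"x": 6.2, "y": 0, "z": -1.1, "ax": 0, "ay": -0.48, "az": 0, "jaw": 85}, {"x": 7.6, "y": 0, "z": -1.4, "ax": 0, "ay": -0.6, "az": 0, "jaw": 85}])

```text
t: 0.57
position: [0.5155, -0.1865, 0.253]
tcp_rot: [-1.428, 0.776, -0.775]
force: [1.0, -0.3, 0.2]
grip_width: 0.996
```

```bash
python3 -c "
from h import *;rel((.488,-.34,.22),74)"
```

```text
t 0.57 pos [ 0.5155 -0.1865  0.253 ] zyaw 32.97 tilt [0. 1. 0.] F [ 1.  -0.3  0.2] g 0.996 j [ 0.3   0.31  0.03  1.52 -0.01  1.32  0.9 ]
shift [ 4.55  1.32 -4.27] ay -0.716
```

Call:
move_arm(moves=[{"x": 1.0, "y": 0.1, "z": -0.9, "ax": 0, "ay": -0.12, "az": 0, "jaw": 85}, {"x": 2.0, "y": 0.3, "z": -1.8, "ax": 0, "ay": -0.24, "az": 0, "jaw": 85}, {"x": 3.0, "y": 0.6, "z": -2.7, "ax": 0, "ay": -0.36, "az": 0, "jaw": 85}, {"x": 4.0, "y": 0.9, "z": -3.6, "ax": 0, "ay": -0.48, "az": 0, "jaw": 85}, {"x": 4.45, "y": 1.3, "z": -4.2, "ax": 0, "ay": -0.6, "az": 0, "jaw": 85}])

```text
t: 0.98
position: [0.486, -0.3408, 0.2204]
tcp_rot: [-1.552, 0.314, -0.315]
force: [-1.3, -1.0, -0.2]
grip_width: 0.995
```

Call:
move_arm(moves=[{"x": 0, "y": 0, "z": 0, "ax": 0, "ay": -0.09, "az": 0, "jaw": 85}, {"x": 0, "y": 0, "z": 0, "ax": 0, "ay": -0.09, "az": 0, "jaw": 85}, {"x": 0, "y": 0, "z": 0, "ax": 0, "ay": -0.09, "az": 0, "jaw": 85}, {"x": 0, "y": 0, "z": 0, "ax": 0, "ay": -0.09, "az": 0, "jaw": 85}, {"x": 0, "y": 0, "z": 0, "ax": 0, "ay": -0.09, "az": 0, "jaw": 85}])

```text
t: 1.4
position: [0.4887, -0.334, 0.2213]
tcp_rot: [-1.557, 0.243, -0.244]
force: [0.2, 0.7, -0.2]
grip_width: 0.998
```

```bash
python3 - <<'E'
from h import *;rel((.488,-.34,.22),74)
from plant import capture
d={n:capture(n) for n in("wrist","scene","side")};pickle.dump(d,open("c1.pkl","wb"))
for n,c in d.items():
    h=cv2.cvtColor(c["pixels"],cv2.COLOR_BGR2HSV)
    m=((h[...,0]<16)&(h[...,1]>150)&(h[...,2]>60)).astype(np.uint8)*255
    cs=cv2.findContours(m,0,2)[0]
    for q in sorted(cs,key=cv2.contourArea)[-2:]: print(n,cv2.contourArea(q),cv2.boundingRect(q),cv2.approxPolyDP(q,3,True)[:,0].tolist())
cv2.imwrite("pics/e.png",cv2.resize(d["wrist"]["pixels"],(800,600),interpolation=cv2.INTER_CUBIC))
E
```

```text
t 1.4 pos [ 0.4887 -0.334   0.2213] zyaw 72.22 tilt [-0.001  1.    -0.   ] F [ 0.2  0.7 -0.2] g 0.998 j [ 0.59  0.42 -0.02  1.44  0.01  1.28  1.82]
shift [ 0.05  0.05 -0.24] ay -0.031
wrist 2.5 (43, 177, 6, 3) [[48, 177], [43, 179]]
wrist 2608.5 (228, 125, 31, 109) [[232, 125], [228, 130], [229, 173], [233, 173], [229, 172], [233, 169], [232, 158], [233, 166], [245, 173], [240, 180], [244, 181], [244, 190], [234, 180], [237, 175], [232, 180], [229, 176], [232, 233], [256, 233], [258, 200], [253, 210], [248, 199], [252, 196], [253, 206], [253, 199], [258, 198], [254, 185], [256, 126]]
scene 186.5 (100, 218, 17, 23) [[101, 220], [105, 238], [113, 235], [115, 240], [110, 218]]
scene 1567.5 (469, 111, 43, 63) [[503, 111], [480, 128], [469, 157], [511, 173], [511, 127], [499, 123]]
side 296.0 (356, 71, 64, 49) [[418, 71], [412, 77], [417, 81], [410, 84], [410, 96], [406, 99], [409, 100], [401, 114], [386, 108], [381, 112], [379, 106], [361, 102], [357, 111], [362, 108], [358, 103], [368, 104], [366, 115], [371, 116], [378, 108], [378, 112], [387, 110], [394, 117], [397, 111], [401, 114], [397, 118], [406, 119]]
side 501.5 (326, 125, 34, 31) [[331, 125], [326, 139], [352, 155], [359, 140]]
```

View pics/e.png

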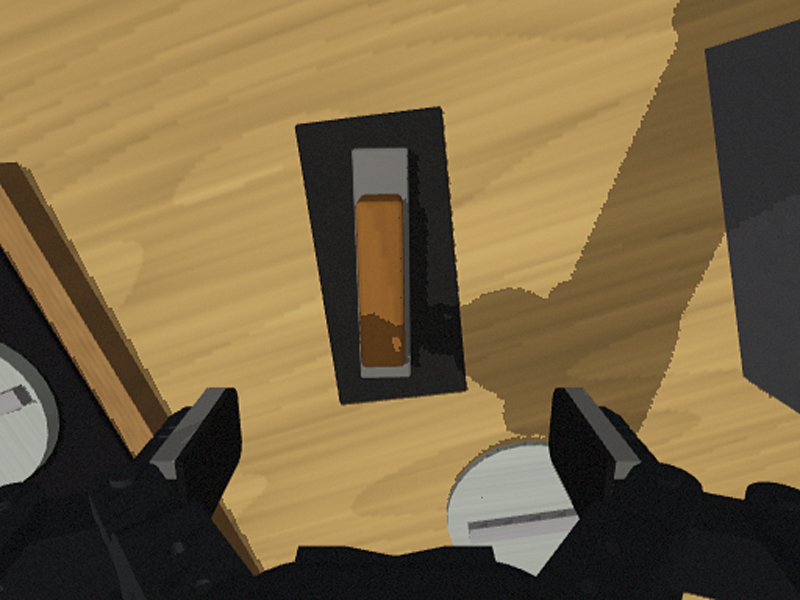

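```bash
python3 - <<'E'
from h import *
d=pickle.load(open("c1.pkl","rb"));W=d["wrist"];A,B=d["scene"],d["side"]
k=.64
print("cam",(-W["R"].T@W["t"]).round(3))
cor=[(358,197),(403,197),(405,366),(362,367)]
P=np.array([plane(W,u*k-.2,v*k-.2,.078) for u,v in cor]);print(P.round(4),P.mean(0).round(4))
top=(P[0]+P[1])/2;bot=(P[2]+P[3])/2;e=bot-top;print("len",np.linalg.norm(e),"ang",np.degrees(np.arctan2(e[1],e[0])),"width",np.linalg.norm(P[1]-P[0]))
M=np.array([plane(W,u*k-.2,v*k-.2,.006) for u,v in((297,125),(440,107),(466,389),(342,404))]);print("mat",M.round(4),M.mean(0).round(4),np.linalg.norm(M-np.roll(M,1,0),axis=1).round(4))
e=M[2]+M[3]-M[0]-M[1];print(np.degrees(np.arctan2(e[1],e[0])))
sa=lambda u,v:(80+u/5-.4,195+v/5-.4)
sb=lambda u,v:(300+(u-400)/5-.4,120+v/5-.4)
ga=((98,130),(155,116),(195,250),(135,268));gb=((700,103),(692,125),(540,42),(558,25))
gb=((700,103),(692,125),(540,42),(558,25))
gw=((358,197),(403,197),(405,366),(362,367))
for a,b,w in zip(ga,gb,gw):
    p,er=tri([ray(A,*sa(*a)),ray(B,*sb(*b)),ray(W,w[0]*k-.2,w[1]*k-.2)]);print("grip",p.round(4),er.round(4))
E
```

```text
cam [ 0.421 -0.312  0.344]
[[ 0.438  -0.3371  0.078 ]
 [ 0.4448 -0.3159  0.078 ]
 [ 0.5316 -0.3423  0.078 ]
 [ 0.525  -0.3647  0.078 ]] [ 0.4849 -0.34    0.078 ]
len 0.09101189873325598 ang -17.254902945495395 width 0.022339472020715026
mat [[ 0.3905 -0.3651  0.006 ]
 [ 0.4073 -0.2794  0.006 ]
 [ 0.5915 -0.3148  0.006 ]
 [ 0.5758 -0.4015  0.006 ]] [ 0.4913 -0.3402  0.006 ] [0.1888 0.0873 0.1875 0.0881]
-11.006887805421163
grip [ 0.4402 -0.3378  0.0745] 0.002
grip [ 0.4437 -0.3171  0.0748] 0.0044
grip [ 0.5315 -0.3433  0.0747] 0.0024
grip [ 0.5265 -0.3645  0.0731] 0.0012
```

Call:
move_arm(moves=[{"x": -0.07, "y": 1.2, "z": -0.27, "ax": 0, "ay": -0.01, "az": 0, "jaw": 85}, {"x": -0.07, "y": 2.7, "z": -0.27, "ax": 0, "ay": -0.01, "az": 0, "jaw": 85}, {"x": -0.07, "y": 4.2, "z": -0.27, "ax": 0, "ay": -0.01, "az": 0, "jaw": 85}, {"x": -0.07, "y": 5.4, "z": -0.27, "ax": 0, "ay": -0.01, "az": 0, "jaw": 85}, {"x": -0.07, "y": 6.0, "z": -0.27, "ax": 0, "ay": -0.01, "az": 0, "jaw": 85}])

```text
t: 1.97
position: [0.4816, -0.339, 0.0664]
tcp_rot: [-1.555, 0.242, -0.231]
force: [-0.4, 0.9, -0.1]
grip_width: 0.998
```

```bash
python3 - <<'E'
from h import *;rel((.485,-.34,.062),72.8)
from plant import capture
c=capture("wrist");pickle.dump(c,open("c2.pkl","wb"))
cv2.imwrite("pics/f.png",cv2.resize(c["pixels"],(600,450),interpolation=cv2.INTER_CUBIC))
E
```

```text
t 1.97 pos [ 0.4816 -0.339   0.0664] zyaw 72.74 tilt [ 0.007  1.    -0.002] F [-0.4  0.9 -0.1] g 0.998 j [ 0.6   0.56 -0.02  1.63  0.02  0.96  1.84]
shift [0.14 0.18 0.  ] ay -0.001
```

View pics/f.png

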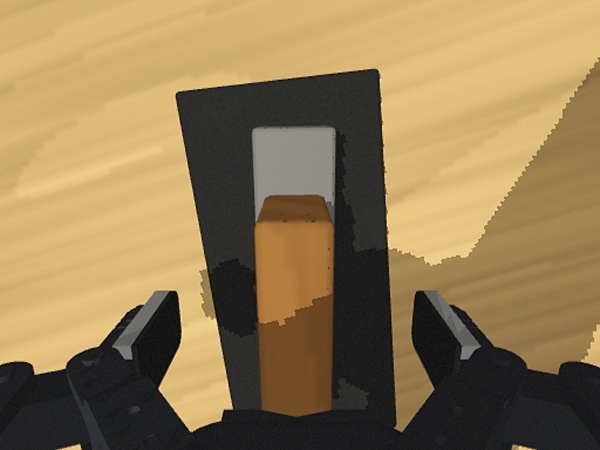

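Call:
move_arm(moves=[{"x": 0, "y": 0.15, "z": 0, "ax": 0, "ay": 0, "az": 0, "jaw": 60}, {"x": 0, "y": 0.15, "z": 0, "ax": 0, "ay": 0, "az": 0, "jaw": 20}, {"x": 0, "y": 0.15, "z": 0, "ax": 0, "ay": 0, "az": 0, "jaw": 5}, {"x": 0, "y": 0.15, "z": 0, "ax": 0, "ay": 0, "az": 0, "jaw": 5}, {"x": 0, "y": 0.15, "z": 0, "ax": 0, "ay": 0, "az": 0, "jaw": 5}], squeeze=70)

```text
t: 2.43
position: [0.4852, -0.3418, 0.0688]
tcp_rot: [-1.559, 0.234, -0.239]
force: [-0.8, 1.7, 0.8]
grip_width: 0.293
```

Call:
move_arm(moves=[{"x": 0, "y": 0, "z": 0, "ax": 0, "ay": 0, "az": 0, "jaw": 5}, {"x": 0, "y": 0, "z": 0, "ax": 0, "ay": 0, "az": 0, "jaw": 5}, {"x": 0, "y": 0, "z": 0, "ax": 0, "ay": 0, "az": 0, "jaw": 5}, {"x": 0, "y": 0, "z": 0, "ax": 0, "ay": 0, "az": 0, "jaw": 5}, {"x": 0, "y": 0, "z": 0, "ax": 0, "ay": 0, "az": 0, "jaw": 5}])

```text
t: 2.85
position: [0.4853, -0.3417, 0.0689]
tcp_rot: [-1.559, 0.234, -0.239]
force: [-0.7, 0.6, 5.0]
grip_width: 0.272
```

```bash
python3 - <<'E'
from h import *;rel((.485,-.34,.22),88.5)
E
```

```text
t 2.85 pos [ 0.4853 -0.3417  0.0689] zyaw 72.73 tilt [-0.003  1.     0.001] F [-0.7  0.6  5. ] g 0.272 j [ 0.6   0.56 -0.02  1.63  0.02  0.96  1.84]
shift [-0.01 -6.04  0.06] ay -0.275
```

Call:
move_arm(moves=[{"x": 0, "y": -0.8, "z": 0, "ax": 0, "ay": 0, "az": 0, "jaw": 5}, {"x": 0, "y": -2.0, "z": 0, "ax": 0, "ay": 0, "az": 0, "jaw": 5}, {"x": 0, "y": -3.4, "z": 0, "ax": 0, "ay": 0, "az": 0, "jaw": 5}, {"x": -0.1, "y": -4.8, "z": 0.5, "ax": 0, "ay": -0.05, "az": 0, "jaw": 5}, {"x": -0.2, "y": -5.6, "z": 1.5, "ax": 0, "ay": -0.1, "az": 0, "jaw": 5}], squeeze=90)

```text
t: 3.27
position: [0.4893, -0.3093, 0.2106]
tcp_rot: [-1.571, 0.16, -0.165]
force: [0.9, -1.1, -2.3]
grip_width: 0.264
```

```bash
python3 - <<'E'
from h import *;rel((.5347,-.07,.21),88.5)
E
```

```text
t 3.27 pos [ 0.4893 -0.3093  0.2106] zyaw 78.14 tilt [-0.004  1.     0.006] F [ 0.9 -1.1 -2.3] g 0.264 j [ 0.57  0.39 -0.05  1.5   0.03  1.24  1.88]
shift [-0.19 -0.04  9.74] ay -0.181
```

Call:
move_arm(moves=[{"x": 0, "y": 0, "z": 1.3, "ax": 0, "ay": -0.05, "az": 0, "jaw": 5}, {"x": -0.1, "y": 0, "z": 2.7, "ax": 0, "ay": -0.1, "az": 0, "jaw": 5}, {"x": -0.1, "y": 0, "z": 4.1, "ax": 0, "ay": -0.15, "az": 0, "jaw": 5}, {"x": -0.2, "y": 0, "z": 5.4, "ax": 0, "ay": -0.18, "az": 0, "jaw": 5}, {"x": -0.2, "y": 0, "z": 6.6, "ax": 0, "ay": -0.18, "az": 0, "jaw": 5}])

```text
t: 3.68
position: [0.5176, -0.1386, 0.2064]
tcp_rot: [-1.57, 0.017, -0.014]
force: [0.4, -0.5, -2.8]
grip_width: 0.266
```

Call:
move_arm(moves=[{"x": 0, "y": 0, "z": 1.1, "ax": 0, "ay": 0, "az": 0, "jaw": 5}, {"x": 0, "y": 0, "z": 2.1, "ax": 0, "ay": 0, "az": 0, "jaw": 5}, {"x": 0, "y": 0, "z": 2.8, "ax": 0, "ay": 0, "az": 0, "jaw": 5}, {"x": 0, "y": 0, "z": 3.1, "ax": 0, "ay": 0, "az": 0, "jaw": 5}, {"x": 0, "y": 0, "z": 3.1, "ax": 0, "ay": 0, "az": 0, "jaw": 5}])

```text
t: 4.1
position: [0.5198, -0.0611, 0.2066]
tcp_rot: [-1.57, 0.014, -0.013]
force: [-0.4, -0.7, -2.7]
grip_width: 0.268
```

```bash
python3 - <<'E'
from h import *;rel((.5347,-.07,.164),88.5)
from plant import capture
d={n:capture(n) for n in("scene","side")};pickle.dump(d,open("c3.pkl","wb"))
im=np.zeros((600,800,3),np.uint8)
im[:300]=cv2.resize(d["scene"]["pixels"][80:221,160:520],(800,300),interpolation=cv2.INTER_CUBIC)[:,:800] if 0 else cv2.resize(d["scene"]["pixels"][85:220,150:510],(800,300),interpolation=cv2.INTER_CUBIC)
im[300:]=cv2.resize(d["side"]["pixels"][140:320,130:400],(800,533),interpolation=cv2.INTER_CUBIC)[:300]
cv2.imwrite("pics/g.png",im)
E
```

```text
t 4.1 pos [ 0.5198 -0.0611  0.2066] zyaw 89.02 tilt [ 0.001  1.    -0.001] F [-0.4 -0.7 -2.7] g 0.268 j [ 0.25  0.3  -0.21  1.65  0.06  1.2   1.58]
shift [ 0.6   1.7  -0.35] ay 0.009
```

View pics/g.png

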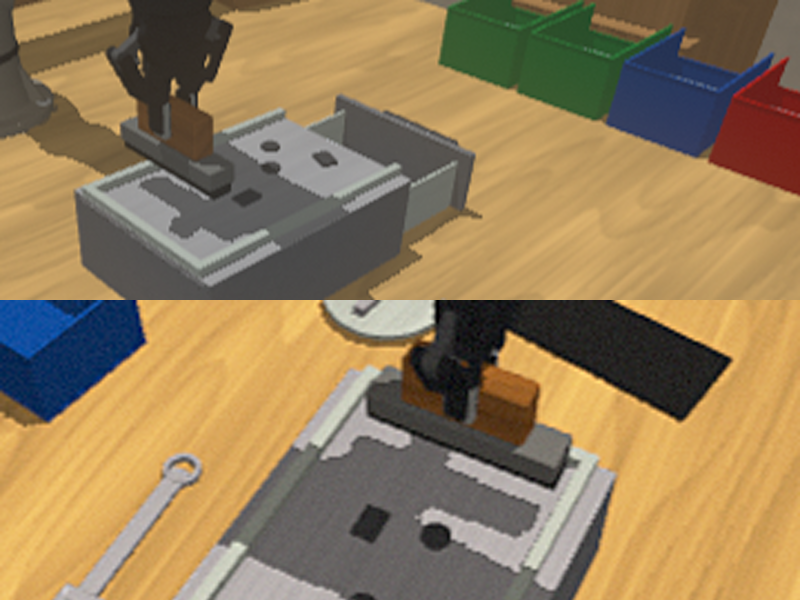

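Call:
move_arm(moves=[{"x": 0.3, "y": 0, "z": -0.2, "ax": 0, "ay": 0.01, "az": 0, "jaw": 5}, {"x": 0.6, "y": 0.2, "z": -0.4, "ax": 0, "ay": 0.01, "az": 0, "jaw": 5}, {"x": 0.6, "y": 0.8, "z": -0.4, "ax": 0, "ay": 0.01, "az": 0, "jaw": 5}, {"x": 0.6, "y": 1.3, "z": -0.4, "ax": 0, "ay": 0.01, "az": 0, "jaw": 5}, {"x": 0.6, "y": 1.4, "z": -0.4, "ax": 0, "ay": 0.01, "az": 0, "jaw": 5}])

```text
t: 4.62
position: [0.5339, -0.0765, 0.1692]
tcp_rot: [-1.571, 0.031, -0.024]
force: [-1.1, 0.0, -2.8]
grip_width: 0.264
```

```bash
python3 - <<'E'
from h import *;rel((.5347,-.07,.1643),88.5)
from plant import capture
d={n:capture(n) for n in("scene","side","wrist")};pickle.dump(d,open("c4.pkl","wb"))
im=np.zeros((600,800,3),np.uint8)
im[:300,:400]=cv2.resize(d["scene"]["pixels"][125:200,190:290],(400,300),interpolation=cv2.INTER_CUBIC)
im[300:,:400]=cv2.resize(d["wrist"]["pixels"],(400,300),interpolation=cv2.INTER_AREA)
im[:450,400:]=cv2.resize(d["side"]["pixels"][150:240,240:320],(400,450),interpolation=cv2.INTER_CUBIC)
cv2.imwrite("pics/h.png",im)
E
```

```text
t 4.62 pos [ 0.5339 -0.0765  0.1692] zyaw 87.99 tilt [0.005 1.    0.001] F [-1.1  0.  -2.8] g 0.264 j [ 0.26  0.36 -0.19  1.66  0.08  1.13  1.58]
shift [0.02 0.19 0.26] ay -0.009
```

View pics/h.png

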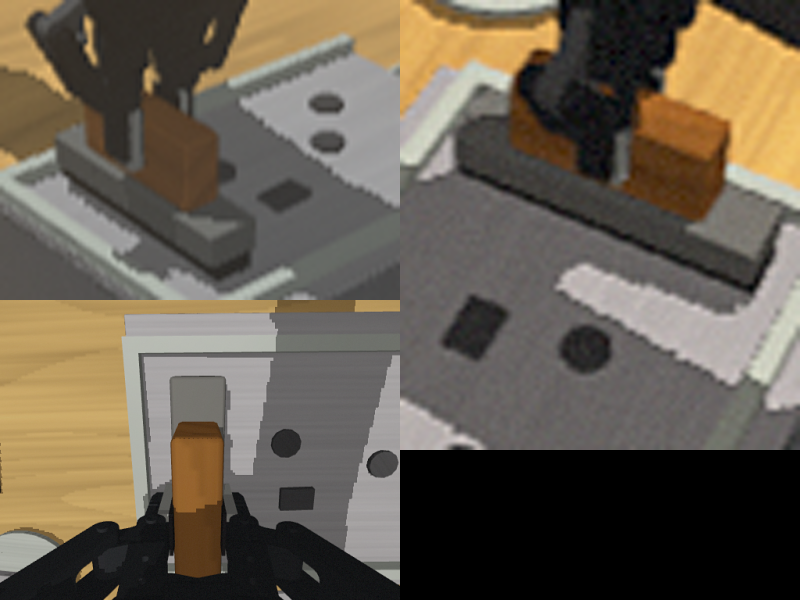

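Call:
move_arm(moves=[{"x": 0, "y": 0.1, "z": 0.1, "ax": 0, "ay": -0.005, "az": 0, "jaw": 5}, {"x": 0, "y": 0.15, "z": 0.1, "ax": 0, "ay": -0.005, "az": 0, "jaw": 5}, {"x": 0, "y": 0.2, "z": 0.1, "ax": 0, "ay": -0.005, "az": 0, "jaw": 5}, {"x": 0, "y": 0.2, "z": 0.1, "ax": 0, "ay": -0.005, "az": 0, "jaw": 5}, {"x": 0, "y": 0.2, "z": 0.1, "ax": 0, "ay": -0.005, "az": 0, "jaw": 5}])

```text
t: 5.18
position: [0.5351, -0.0715, 0.1673]
tcp_rot: [-1.571, 0.02, -0.021]
force: [0.1, -0.4, -3.0]
grip_width: 0.267
```

```bash
python3 - <<'E'
from h import *;rel((.5405,.167,.1643),88.5)
E
```

```text
t 5.18 pos [ 0.5351 -0.0715  0.1673] zyaw 88.49 tilt [-0.  1.  0.] F [ 0.1 -0.4 -3. ] g 0.267 j [ 0.25  0.36 -0.19  1.67  0.08  1.12  1.58]
shift [-0.04  0.12  9.54] ay -0.0
```

Call:
move_arm(moves=[{"x": 0, "y": 0.04, "z": 0, "ax": 0, "ay": 0, "az": 0, "jaw": 5}, {"x": 0, "y": 0.08, "z": 0, "ax": 0, "ay": 0, "az": 0, "jaw": 5}, {"x": 0, "y": 0.12, "z": 0, "ax": 0, "ay": 0, "az": 0, "jaw": 5}, {"x": 0, "y": 0.14, "z": 0, "ax": 0, "ay": 0, "az": 0, "jaw": 5}, {"x": 0, "y": 0.14, "z": 0, "ax": 0, "ay": 0, "az": 0, "jaw": 5}])

```text
t: 5.6
position: [0.5349, -0.0716, 0.1634]
tcp_rot: [-1.571, 0.021, -0.021]
force: [-0.9, 0.1, -2.5]
grip_width: 0.267
```

Call:
move_arm(moves=[{"x": 0, "y": 0, "z": 0.2, "ax": 0, "ay": 0, "az": 0, "jaw": 5}, {"x": 0, "y": 0, "z": 0.5, "ax": 0, "ay": 0, "az": 0, "jaw": 5}, {"x": 0, "y": 0, "z": 0.8, "ax": 0, "ay": 0, "az": 0, "jaw": 5}, {"x": 0, "y": 0, "z": 1.1, "ax": 0, "ay": 0, "az": 0, "jaw": 5}, {"x": 0, "y": 0, "z": 1.4, "ax": 0, "ay": 0, "az": 0, "jaw": 5}])

```text
t: 6.02
position: [0.536, -0.035, 0.1636]
tcp_rot: [-1.57, 0.02, -0.02]
force: [0.4, 0.0, -2.1]
grip_width: 0.265
```

```bash
python3 - <<'E'
from h import *;rel((.5405,.167,.1643),88.5)
E
```

```text
t 6.02 pos [ 0.536  -0.035   0.1636] zyaw 88.55 tilt [-0.  1. -0.] F [ 0.4  0.  -2.1] g 0.265 j [ 0.2   0.36 -0.21  1.68  0.08  1.11  1.51]
shift [-0.02 -0.02  8.08] ay 0.001
```

Call:
move_arm(moves=[{"x": 0, "y": 0, "z": 0.4, "ax": 0, "ay": 0, "az": 0, "jaw": 5}, {"x": 0, "y": 0, "z": 0.8, "ax": 0, "ay": 0, "az": 0, "jaw": 5}, {"x": 0, "y": 0, "z": 1.2, "ax": 0, "ay": 0, "az": 0, "jaw": 5}, {"x": 0, "y": 0, "z": 1.6, "ax": 0, "ay": 0, "az": 0, "jaw": 5}, {"x": 0, "y": 0, "z": 2.0, "ax": 0, "ay": 0, "az": 0, "jaw": 5}])

```text
t: 6.43
position: [0.5373, 0.0146, 0.1636]
tcp_rot: [-1.571, 0.02, -0.021]
force: [-0.7, -1.5, -3.1]
grip_width: 0.264
```

Call:
move_arm(moves=[{"x": 0, "y": 0, "z": 0.4, "ax": 0, "ay": 0, "az": 0, "jaw": 5}, {"x": 0, "y": 0, "z": 0.8, "ax": 0, "ay": 0, "az": 0, "jaw": 5}, {"x": 0, "y": 0, "z": 1.2, "ax": 0, "ay": 0, "az": 0, "jaw": 5}, {"x": 0, "y": 0, "z": 1.6, "ax": 0, "ay": 0, "az": 0, "jaw": 5}, {"x": 0, "y": 0, "z": 1.9, "ax": 0, "ay": 0, "az": 0, "jaw": 5}])

```text
t: 6.85
position: [0.5385, 0.0626, 0.1635]
tcp_rot: [-1.57, 0.02, -0.02]
force: [0.0, 0.6, -0.9]
grip_width: 0.27
```

```bash
python3 - <<'E'
from h import *;rel((.5405,.167,.1637),88.5)
from plant import capture
d={n:capture(n) for n in("scene","side","wrist")};pickle.dump(d,open("c5.pkl","wb"))
im=np.zeros((600,800,3),np.uint8)
im[:300,:400]=cv2.resize(d["scene"]["pixels"][110:200,250:370],(400,300),interpolation=cv2.INTER_CUBIC)
im[300:,:400]=cv2.resize(d["wrist"]["pixels"],(400,300),interpolation=cv2.INTER_AREA)
im[:560,400:]=cv2.resize(d["side"]["pixels"][180:348,170:290],(400,560),interpolation=cv2.INTER_CUBIC)
cv2.imwrite("pics/i.png",im)
E
```

```text
t 6.85 pos [0.5385 0.0626 0.1635] zyaw 88.54 tilt [ 0.     1.    -0.001] F [ 0.   0.6 -0.9] g 0.27 j [ 0.04  0.38 -0.25  1.66  0.1   1.12  1.31]
shift [-0.03 -0.    4.18] ay 0.001
```

View pics/i.png

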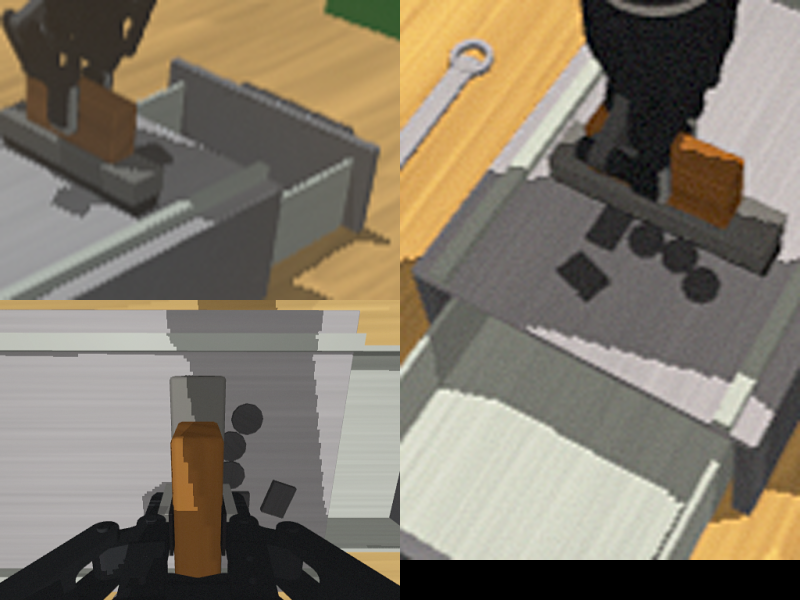

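Call:
move_arm(moves=[{"x": 0, "y": 0, "z": 0.3, "ax": 0, "ay": 0, "az": 0, "jaw": 5}, {"x": 0, "y": 0, "z": 0.6, "ax": 0, "ay": 0, "az": 0, "jaw": 5}, {"x": 0, "y": 0, "z": 0.9, "ax": 0, "ay": 0, "az": 0, "jaw": 5}, {"x": 0, "y": 0, "z": 1.2, "ax": 0, "ay": 0, "az": 0, "jaw": 5}, {"x": 0, "y": 0, "z": 1.45, "ax": 0, "ay": 0, "az": 0, "jaw": 5}])

```text
t: 7.42
position: [0.5395, 0.0984, 0.1636]
tcp_rot: [-1.57, 0.02, -0.02]
force: [0.4, -0.9, -2.4]
grip_width: 0.265
```

Call:
move_arm(moves=[{"x": 0, "y": 0, "z": 0.25, "ax": 0, "ay": 0, "az": 0, "jaw": 5}, {"x": 0, "y": 0, "z": 0.5, "ax": 0, "ay": 0, "az": 0, "jaw": 5}, {"x": 0, "y": 0, "z": 0.75, "ax": 0, "ay": 0, "az": 0, "jaw": 5}, {"x": 0, "y": 0, "z": 1.0, "ax": 0, "ay": 0, "az": 0, "jaw": 5}, {"x": 0, "y": 0, "z": 1.25, "ax": 0, "ay": 0, "az": 0, "jaw": 5}])

```text
t: 7.83
position: [0.5404, 0.1289, 0.1636]
tcp_rot: [-1.571, 0.021, -0.021]
force: [-0.2, -1.3, -2.4]
grip_width: 0.262
```

Call:
move_arm(moves=[{"x": 0, "y": 0, "z": 0.25, "ax": 0, "ay": 0, "az": 0, "jaw": 5}, {"x": 0, "y": 0, "z": 0.5, "ax": 0, "ay": 0, "az": 0, "jaw": 5}, {"x": 0, "y": 0, "z": 0.75, "ax": 0, "ay": 0, "az": 0, "jaw": 5}, {"x": 0, "y": 0, "z": 1.0, "ax": 0, "ay": 0, "az": 0, "jaw": 5}, {"x": 0, "y": 0, "z": 1.25, "ax": 0, "ay": 0, "az": 0, "jaw": 5}])

```text
t: 8.25
position: [0.5411, 0.1606, 0.1635]
tcp_rot: [-1.57, 0.021, -0.021]
force: [-0.7, 0.2, -2.6]
grip_width: 0.266
```

Call:
move_arm(moves=[{"x": 0, "y": 0, "z": 0.2, "ax": 0, "ay": 0, "az": 0, "jaw": 5}, {"x": 0, "y": 0, "z": 0.4, "ax": 0, "ay": 0, "az": 0, "jaw": 5}, {"x": 0, "y": 0, "z": 0.6, "ax": 0, "ay": 0, "az": 0, "jaw": 5}, {"x": 0, "y": 0, "z": 0.6, "ax": 0, "ay": 0, "az": 0, "jaw": 5}, {"x": 0, "y": 0, "z": 0.6, "ax": 0, "ay": 0, "az": 0, "jaw": 5}])

```text
t: 8.67
position: [0.5415, 0.1749, 0.1635]
tcp_rot: [-1.571, 0.02, -0.02]
force: [0.6, -1.0, -2.1]
grip_width: 0.264
```

```bash
cat > chips.py <<'E'
from h import *
from plant import capture
import sys
def blobs(c,thr=52):
    g=c["pixels"].max(2);m=(g<thr).astype(np.uint8)
    n,l,st,ce=cv2.connectedComponentsWithStats(m)
    return [(ce[i].round(1).tolist(),int(st[i,4])) for i in range(1,n) if 40<st[i,4]<1500]
if __name__=="__main__":
    d={n:capture(n) for n in("scene","side","wrist")};pickle.dump(d,open(sys.argv[1],"wb"))
    for n in d: print(n,blobs(d[n])[:14])
E
python3 - <<'E'
from h import *;rel((.5405,.175,.1637),88.5)
E
python3 chips.py c6.pkl
```

```text
t 8.67 pos [0.5415 0.1749 0.1635] zyaw 88.52 tilt [0. 1. 0.] F [ 0.6 -1.  -2.1] g 0.264 j [-0.14  0.43 -0.28  1.59  0.13  1.14  1.1 ]
shift [-0.04 -0.01  0.  ] ay 0.0
scene [([91.3, 15.1], 156), ([96.8, 16.2], 41), ([246.3, 19.1], 518), ([274.9, 17.4], 144), ([143.2, 32.4], 392), ([112.4, 60.7], 372), ([312.3, 58.9], 196), ([311.3, 86.5], 1110), ([140.1, 112.3], 89), ([94.0, 260.6], 84)]
side [([474.9, 37.8], 1345), ([390.7, 98.9], 600), ([179.1, 198.0], 203), ([185.5, 277.8], 42), ([207.9, 305.2], 145), ([229.7, 317.2], 225)]
wrist [([473.4, 197.0], 340)]
```

Call:
move_arm(moves=[{"x": 0, "y": -0.6, "z": 0, "ax": 0, "ay": 0, "az": 0, "jaw": 5}, {"x": 0, "y": -1.4, "z": 0, "ax": 0, "ay": 0, "az": 0, "jaw": 5}, {"x": 0, "y": -1.9, "z": -0.6, "ax": 0, "ay": 0, "az": 0, "jaw": 5}, {"x": 0, "y": -2.0, "z": -1.8, "ax": 0, "ay": 0, "az": 0, "jaw": 5}, {"x": 0, "y": -2.0, "z": -3.2, "ax": 0, "ay": 0, "az": 0, "jaw": 5}])

```text
t: 9.23
position: [0.5402, 0.0969, 0.2155]
tcp_rot: [-1.568, 0.013, -0.02]
force: [0.5, -0.4, -2.9]
grip_width: 0.268
```

Call:
move_arm(moves=[{"x": 0, "y": 0, "z": -1.4, "ax": 0, "ay": 0, "az": 0, "jaw": 5}, {"x": 0.1, "y": 0, "z": -2.8, "ax": 0, "ay": 0, "az": 0, "jaw": 5}, {"x": 0, "y": 0, "z": -4.2, "ax": 0, "ay": 0, "az": 0, "jaw": 5}, {"x": 0, "y": 0, "z": -5.6, "ax": 0, "ay": 0, "az": 0, "jaw": 5}, {"x": 0, "y": 0, "z": -7.0, "ax": 0, "ay": 0, "az": 0, "jaw": 5}])

```text
t: 9.65
position: [0.5342, -0.0825, 0.2138]
tcp_rot: [-1.571, 0.021, -0.022]
force: [1.4, 1.1, -2.8]
grip_width: 0.267
```

Call:
move_arm(moves=[{"x": 0, "y": 0, "z": -1.4, "ax": 0, "ay": 0.05, "az": 0, "jaw": 5}, {"x": -0.5, "y": 0, "z": -2.8, "ax": 0, "ay": 0.1, "az": 0, "jaw": 5}, {"x": -1.0, "y": 0, "z": -4.2, "ax": 0, "ay": 0.15, "az": 0, "jaw": 5}, {"x": -1.5, "y": 0, "z": -5.6, "ax": 0, "ay": 0.2, "az": 0, "jaw": 5}, {"x": -1.7, "y": 0, "z": -7.0, "ax": 0, "ay": 0.25, "az": 0, "jaw": 5}])

```text
t: 10.07
position: [0.4852, -0.2564, 0.2137]
tcp_rot: [-1.56, 0.222, -0.219]
force: [0.8, 1.0, -2.3]
grip_width: 0.263
```

```bash
python3 - <<'E'
from h import *;rel((.4853,-.3417,.0700),72.73)
E
python3 chips.py c7.pkl; python3 - <<'E'
from h import *
d=pickle.load(open("c7.pkl","rb"))
im=np.zeros((600,800,3),np.uint8)
im[:300,:400]=cv2.resize(d["scene"]["pixels"][110:210,180:380],(400,300),interpolation=cv2.INTER_CUBIC)
im[300:,:400]=cv2.resize(d["wrist"]["pixels"],(400,300),interpolation=cv2.INTER_AREA)
im[:,400:]=cv2.resize(d["side"]["pixels"][144:384,130:340],(400,600),interpolation=cv2.INTER_CUBIC)
cv2.imwrite("pics/j.png",im)
E
```

```text
t 10.07 pos [ 0.4852 -0.2564  0.2137] zyaw 73.91 tilt [0.001 1.    0.001] F [ 0.8  1.  -2.3] g 0.263 j [ 0.49  0.34 -0.05  1.58  0.02  1.23  1.73]
shift [ 0.96  5.75 -3.27] ay 0.021
scene [([246.8, 17.0], 430), ([274.9, 17.2], 140), ([132.2, 19.4], 183), ([120.3, 68.2], 424)]
side [([427.9, 54.1], 723), ([339.3, 131.6], 122)]
wrist []
```

View pics/j.png

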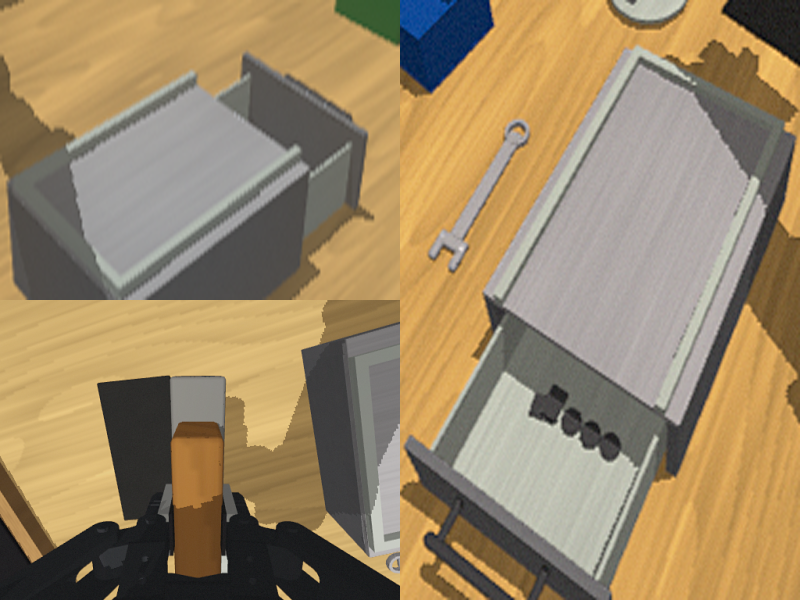

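Call:
move_arm(moves=[{"x": 0.3, "y": 0, "z": -1.1, "ax": 0, "ay": 0.02, "az": 0, "jaw": 5}, {"x": 0.6, "y": 0, "z": -2.3, "ax": 0, "ay": 0.02, "az": 0, "jaw": 5}, {"x": 0.96, "y": 0.8, "z": -3.2, "ax": 0, "ay": 0.02, "az": 0, "jaw": 5}, {"x": 0.96, "y": 2.0, "z": -3.2, "ax": 0, "ay": 0.02, "az": 0, "jaw": 5}, {"x": 0.96, "y": 3.2, "z": -3.2, "ax": 0, "ay": 0.02, "az": 0, "jaw": 5}])

```text
t: 10.63
position: [0.4896, -0.3398, 0.1337]
tcp_rot: [-1.56, 0.232, -0.238]
force: [0.2, 0.5, -3.8]
grip_width: 0.263
```

Call:
move_arm(moves=[{"x": 0, "y": 0.9, "z": 0, "ax": 0, "ay": 0, "az": 0, "jaw": 5}, {"x": 0, "y": 1.6, "z": 0, "ax": 0, "ay": 0, "az": 0, "jaw": 5}, {"x": 0, "y": 2.0, "z": 0, "ax": 0, "ay": 0, "az": 0, "jaw": 5}, {"x": 0, "y": 2.0, "z": 0, "ax": 0, "ay": 0, "az": 0, "jaw": 5}, {"x": 0, "y": 2.0, "z": 0, "ax": 0, "ay": 0, "az": 0, "jaw": 5}])

```text
t: 11.05
position: [0.4895, -0.337, 0.0838]
tcp_rot: [-1.558, 0.232, -0.232]
force: [0.3, -1.7, -2.4]
grip_width: 0.266
```

```bash
python3 - <<'E'
from h import *;rel((.4853,-.3417,.0689),72.73)
E
```

```text
t 11.05 pos [ 0.4895 -0.337   0.0838] zyaw 73.08 tilt [-0.     1.    -0.001] F [ 0.3 -1.7 -2.4] g 0.266 j [ 0.59  0.54 -0.02  1.61  0.01  0.99  1.84]
shift [-0.11  0.59 -0.23] ay 0.006
```

Call:
move_arm(moves=[{"x": -0.11, "y": 0.1, "z": -0.23, "ax": 0, "ay": 0.006, "az": 0, "jaw": 5}, {"x": -0.11, "y": 0.3, "z": -0.23, "ax": 0, "ay": 0.006, "az": 0, "jaw": 5}, {"x": -0.11, "y": 0.45, "z": -0.23, "ax": 0, "ay": 0.006, "az": 0, "jaw": 5}, {"x": -0.11, "y": 0.55, "z": -0.23, "ax": 0, "ay": 0.006, "az": 0, "jaw": 5}, {"x": -0.11, "y": 0.58, "z": -0.23, "ax": 0, "ay": 0.006, "az": 0, "jaw": 5}])

```text
t: 11.47
position: [0.4844, -0.3424, 0.0691]
tcp_rot: [-1.558, 0.238, -0.237]
force: [-2.3, 0.5, 3.4]
grip_width: 0.265
```

```bash
python3 - <<'E'
from h import *;rel((.4853,-.3417,.0689),72.73)
E
```

```text
t 11.47 pos [ 0.4844 -0.3424  0.0691] zyaw 72.65 tilt [ 0.  1. -0.] F [-2.3  0.5  3.4] g 0.265 j [ 0.6   0.56 -0.01  1.62  0.01  0.96  1.85]
shift [0.03 0.01 0.04] ay -0.001
```

Call:
move_arm(moves=[{"x": 0, "y": 0, "z": 0, "ax": 0, "ay": 0, "az": 0, "jaw": 26}, {"x": 0, "y": 0, "z": 0, "ax": 0, "ay": 0, "az": 0, "jaw": 40}, {"x": 0, "y": 0, "z": 0, "ax": 0, "ay": 0, "az": 0, "jaw": 60}, {"x": 0, "y": 0, "z": 0, "ax": 0, "ay": 0, "az": 0, "jaw": 60}, {"x": 0, "y": 0, "z": 0, "ax": 0, "ay": 0, "az": 0, "jaw": 60}])

```text
t: 11.88
position: [0.485, -0.3424, 0.0694]
tcp_rot: [-1.558, 0.237, -0.238]
force: [0.0, 0.1, -0.7]
grip_width: 0.701
```

Call:
move_arm(moves=[{"x": 0, "y": -0.6, "z": 0, "ax": 0, "ay": 0, "az": 0, "jaw": 60}, {"x": 0, "y": -1.8, "z": 0, "ax": 0, "ay": 0, "az": 0, "jaw": 60}, {"x": 0, "y": -3.2, "z": 0, "ax": 0, "ay": 0, "az": 0, "jaw": 60}, {"x": 0, "y": -4.6, "z": 0, "ax": 0, "ay": 0, "az": 0, "jaw": 60}, {"x": 0, "y": -6.0, "z": 0, "ax": 0, "ay": 0, "az": 0, "jaw": 60}])

```text
t: 12.3
position: [0.4844, -0.3421, 0.2207]
tcp_rot: [-1.558, 0.237, -0.237]
force: [1.0, -0.4, 1.0]
grip_width: 0.7
```

```bash
python3 - <<'E'
from h import *;rel((.545,.36,.25),88.5)
from plant import capture
d={n:capture(n) for n in("side","scene","wrist")};pickle.dump(d,open("c8.pkl","wb"))
for n in("scene","side"):
    c=d[n]
    h=cv2.cvtColor(c["pixels"],cv2.COLOR_BGR2HSV)
    x0,y0,x1,y1=(80,200,150,280) if n=="scene" else (300,110,390,190)
    m=np.zeros(h.shape[:2],np.uint8);roi=h[y0:y1,x0:x1]
    m[y0:y1,x0:x1]=((roi[...,0]<16)&(roi[...,1]>150)&(roi[...,2]>60))*255
    cs=cv2.findContours(m,0,2)[0];q=max(cs,key=cv2.contourArea);print(n,cv2.contourArea(q),cv2.approxPolyDP(q,2,True)[:,0].tolist())
# drawer picks from j.png right panel: u=(U-400)*.525+130, v=V*.4+144
B=d["side"];s=lambda U,V:((U-400)*.525+130-.25,V*.4+144-.25)
for nm,p,z in(("handle L end",(435,541),.068),("panel top L outer",(407,440),.086),("panel top R outer",(590,597),.086),("post1",(450,520),.064),("post2",(538,585),.064),("edge L",(487,293),.1),("edge R",(668,418),.1)):
    print(nm,plane(B,*s(*p),z).round(4))
E
```

```text
t 12.3 pos [ 0.4844 -0.3421  0.2207] zyaw 72.67 tilt [ 0.  1. -0.] F [ 1.  -0.4  1. ] g 0.7 j [ 0.59  0.42 -0.01  1.44  0.    1.28  1.85]
shift [-6.05 -1.17 27.53] ay -0.276
scene 195.5 [[109, 218], [99, 221], [104, 239], [106, 236], [114, 236]]
side 517.0 [[329, 127], [328, 140], [351, 154], [358, 150], [360, 140], [336, 126]]
handle L end [0.5931 0.3282 0.068 ]
panel top L outer [0.6508 0.2877 0.086 ]
panel top R outer [0.4504 0.2995 0.086 ]
post1 [0.591  0.3103 0.064 ]
post2 [0.498  0.3095 0.064 ]
edge L [0.6453 0.1634 0.1   ]
edge R [0.4419 0.1696 0.1   ]
```

Call:
move_arm(moves=[{"x": -0.2, "y": -0.4, "z": 1.2, "ax": 0, "ay": 0, "az": 0, "jaw": 20}, {"x": -0.5, "y": -0.8, "z": 2.7, "ax": 0, "ay": 0, "az": 0, "jaw": 0}, {"x": -0.9, "y": -1.2, "z": 4.2, "ax": 0, "ay": 0, "az": 0, "jaw": 0}, {"x": -1.2, "y": -1.5, "z": 5.7, "ax": 0, "ay": 0, "az": 0, "jaw": 0}, {"x": -1.6, "y": -1.5, "z": 7.2, "ax": 0, "ay": 0, "az": 0, "jaw": 0}])

```text
t: 12.87
position: [0.5005, -0.157, 0.2571]
tcp_rot: [-1.558, 0.236, -0.239]
force: [1.3, 0.1, 0.3]
grip_width: 0.006
```

Call:
move_arm(moves=[{"x": -0.3, "y": 0, "z": 1.5, "ax": 0, "ay": 0, "az": 0, "jaw": 0}, {"x": -0.6, "y": 0, "z": 3.0, "ax": 0, "ay": 0, "az": 0, "jaw": 0}, {"x": -0.9, "y": 0, "z": 4.5, "ax": 0, "ay": 0, "az": 0, "jaw": 0}, {"x": -1.3, "y": 0, "z": 6.0, "ax": 0, "ay": 0, "az": 0, "jaw": 0}, {"x": -1.6, "y": 0, "z": 7.5, "ax": 0, "ay": 0, "az": 0, "jaw": 0}])

```text
t: 13.28
position: [0.5165, 0.0342, 0.2553]
tcp_rot: [-1.558, 0.239, -0.235]
force: [0.2, 0.0, -0.2]
grip_width: 0.002
```

Call:
move_arm(moves=[{"x": -0.3, "y": 0, "z": 1.5, "ax": 0, "ay": -0.05, "az": 0, "jaw": 0}, {"x": -0.6, "y": 0, "z": 3.0, "ax": 0, "ay": -0.1, "az": 0, "jaw": 0}, {"x": -0.9, "y": 0, "z": 4.5, "ax": 0, "ay": -0.15, "az": 0, "jaw": 0}, {"x": -1.3, "y": 0, "z": 6.0, "ax": 0, "ay": -0.2, "az": 0, "jaw": 0}, {"x": -1.6, "y": 0, "z": 7.5, "ax": 0, "ay": -0.276, "az": 0, "jaw": 0}])

```text
t: 13.7
position: [0.5343, 0.2249, 0.2552]
tcp_rot: [-1.572, 0.02, -0.016]
force: [1.3, -0.1, 0.2]
grip_width: -0.003
```

```bash
python3 - <<'E'
from h import *;rel((.546,.375,.26),88.5)
E
```

```text
t 13.7 pos [0.5343 0.2249 0.2552] zyaw 88.67 tilt [0.002 1.    0.001] F [ 1.3 -0.1  0.2] g -0.003 j [-0.19  0.4  -0.34  1.41  0.13  1.36  1.01]
shift [ 0.33 -0.2   6.01] ay 0.003
```

Call:
move_arm(moves=[{"x": 0.1, "y": 0, "z": 1.3, "ax": 0, "ay": 0, "az": 0, "jaw": 0}, {"x": 0.2, "y": 0, "z": 2.8, "ax": 0, "ay": 0, "az": 0, "jaw": 0}, {"x": 0.3, "y": 0, "z": 4.3, "ax": 0, "ay": 0, "az": 0, "jaw": 0}, {"x": 0.3, "y": 0, "z": 5.6, "ax": 0, "ay": 0, "az": 0, "jaw": 0}, {"x": 0.3, "y": 0, "z": 6.2, "ax": 0, "ay": 0, "az": 0, "jaw": 0}])

```text
t: 14.12
position: [0.544, 0.3838, 0.254]
tcp_rot: [-1.568, 0.019, -0.012]
force: [-0.7, -0.0, -0.5]
grip_width: -0.001
```

Call:
move_arm(moves=[{"x": 0, "y": 0.8, "z": 0, "ax": 0, "ay": 0, "az": 0, "jaw": 0}, {"x": 0, "y": 2.0, "z": 0, "ax": 0, "ay": 0, "az": 0, "jaw": 0}, {"x": 0, "y": 3.3, "z": 0, "ax": 0, "ay": 0, "az": 0, "jaw": 0}, {"x": 0, "y": 4.6, "z": 0, "ax": 0, "ay": 0, "az": 0, "jaw": 0}, {"x": 0, "y": 5.4, "z": 0, "ax": 0, "ay": 0, "az": 0, "jaw": 0}])

```text
t: 14.53
position: [0.5446, 0.3759, 0.1158]
tcp_rot: [-1.576, 0.026, -0.015]
force: [-1.2, -0.1, -1.3]
grip_width: 0.0
```

```bash
python3 - <<'E'
from h import *;rel((.546,.33,.072),88.5)
E
```

```text
t 14.53 pos [0.5446 0.3759 0.1158] zyaw 88.51 tilt [0.006 1.    0.005] F [-1.2 -0.1 -1.3] g 0.0 j [-0.43  0.67 -0.34  1.34  0.22  1.18  0.76]
shift [ 0.12  1.76 -1.83] ay 0.0
```

Now down the rest of the way and begin pushing slowly.

Call:
move_arm(moves=[{"x": 0, "y": 0.8, "z": 0, "ax": 0, "ay": 0, "az": 0, "jaw": 0}, {"x": 0.05, "y": 1.5, "z": 0, "ax": 0, "ay": 0, "az": 0, "jaw": 0}, {"x": 0.1, "y": 1.8, "z": 0, "ax": 0, "ay": 0, "az": 0, "jaw": 0}, {"x": 0.1, "y": 1.8, "z": -0.2, "ax": 0, "ay": 0, "az": 0, "jaw": 0}, {"x": 0.1, "y": 1.8, "z": -0.5, "ax": 0, "ay": 0, "az": 0, "jaw": 0}])

```text
t: 14.95
position: [0.5486, 0.3658, 0.076]
tcp_rot: [-1.571, 0.021, -0.019]
force: [0.3, -0.1, -0.1]
grip_width: 0.001
```

Call:
move_arm(moves=[{"x": 0, "y": 0, "z": -0.4, "ax": 0, "ay": 0, "az": 0, "jaw": 0}, {"x": 0, "y": 0, "z": -0.8, "ax": 0, "ay": 0, "az": 0, "jaw": 0}, {"x": 0, "y": 0, "z": -1.2, "ax": 0, "ay": 0, "az": 0, "jaw": 0}, {"x": 0, "y": 0, "z": -1.6, "ax": 0, "ay": 0, "az": 0, "jaw": 0}, {"x": 0, "y": 0, "z": -2.0, "ax": 0, "ay": 0, "az": 0, "jaw": 0}])

```text
t: 15.37
position: [0.5487, 0.315, 0.0781]
tcp_rot: [-1.569, 0.019, -0.023]
force: [-0.2, 2.6, 3.2]
grip_width: -0.0
```

```bash
python3 - <<'E'
from h import *;rel((.543,.21,.072),88.5)
E
```

```text
t 15.37 pos [0.5487 0.315  0.0781] zyaw 88.46 tilt [-0.003  1.    -0.002] F [-0.2  2.6  3.2] g -0.0 j [-0.33  0.64 -0.34  1.49  0.23  1.05  0.83]
shift [-0.12  0.24 -4.21] ay -0.001
```

```bash
cat > drw.py <<'E'
from h import *
from plant import capture
import sys
B0=pickle.load(open("c8.pkl","rb"))["side"]
B=capture("side");pickle.dump(B,open(sys.argv[1],"wb"))
g0=cv2.cvtColor(B0["pixels"],6);g=cv2.cvtColor(B["pixels"],6)
u,v=134,320
T=g0[v-14:v+14,u-12:u+14]
r=cv2.matchTemplate(g[230:360,110:240],T,cv2.TM_CCOEFF_NORMED);_,sc,_,l=cv2.minMaxLoc(r)
u1,v1=l[0]+110+12,l[1]+230+14
print(sc,(u1,v1),"panel shift",(plane(B,u1,v1,.086)-plane(B0,u,v,.086)).round(4))
E
python3 drw.py d1.pkl
```

```text
0.6502524018287659 (208, 282) panel shift [-0.0772 -0.1206  0.    ]
```

```bash
cat > drw.py <<'E'
from h import *
from plant import capture
import sys
B0=pickle.load(open("c8.pkl","rb"))["side"]
B=capture("side");pickle.dump(B,open(sys.argv[1],"wb"))
X=np.array([-.026,-.9997,0])
def edge(c,xo):  # dark->bright profile of panel top along drawer travel, at lateral x offset
    g=cv2.cvtColor(c["pixels"],6).astype(np.float32)
    out=[]
    for i in range(0,170,3):
        P=np.array([xo,.31,.086])+X*i/1000
        u,v=proj(c,P);out.append(int(cv2.getRectSubPix(g,(1,1),(float(u),float(v)))[0,0]))
    return out
for xo in(.635,.605):
    print(xo,"before",edge(B0,xo));print(xo,"now   ",edge(B,xo))
E
python3 drw.py d1.pkl
```

```text
0.635 before [173, 170, 170, 176, 62, 55, 110, 115, 114, 145, 167, 169, 166, 162, 164, 161, 163, 160, 161, 159, 161, 160, 160, 161, 171, 175, 173, 173, 174, 173, 173, 174, 173, 174, 139, 86, 89, 99, 90, 89, 95, 89, 92, 75, 54, 54, 55, 53, 44, 57, 125, 161, 151, 154, 153, 159, 162]
0.635 now    [27, 26, 67, 81, 79, 77, 80, 78, 78, 80, 74, 80, 76, 76, 78, 75, 75, 73, 74, 72, 76, 73, 72, 71, 73, 81, 80, 78, 82, 83, 78, 80, 79, 79, 81, 79, 77, 81, 78, 81, 82, 78, 78, 79, 82, 80, 78, 78, 81, 80, 78, 79, 81, 83, 100, 81, 80]
0.605 before [88, 78, 57, 60, 55, 65, 117, 115, 115, 105, 112, 112, 113, 115, 107, 110, 105, 114, 110, 112, 110, 112, 116, 114, 120, 109, 111, 118, 114, 120, 115, 116, 115, 111, 117, 117, 93, 84, 88, 89, 90, 88, 93, 91, 88, 90, 89, 89, 87, 82, 143, 172, 168, 168, 168, 169, 169]
0.605 now    [77, 81, 77, 78, 75, 78, 79, 75, 75, 76, 74, 75, 74, 73, 76, 71, 70, 69, 72, 71, 66, 68, 64, 63, 62, 61, 60, 66, 125, 138, 134, 132, 135, 130, 137, 132, 105, 100, 101, 104, 100, 107, 107, 104, 104, 106, 103, 105, 105, 95, 167, 198, 199, 195, 196, 196, 197]
```

```bash
sed -i 's/\["side"\]/["scene"]/; s/capture("side")/capture("scene")/; s/(.635,.605)/(.63,.56)/; s/\.31,\.086/.33,.086/' drw.py; python3 drw.py d2.pkl
```

```text
0.63 before [159, 159, 158, 159, 159, 158, 158, 158, 158, 159, 158, 154, 134, 118, 115, 111, 97, 81, 80, 81, 81, 81, 81, 81, 82, 81, 81, 81, 81, 81, 81, 82, 81, 81, 81, 81, 81, 82, 82, 82, 81, 81, 81, 81, 81, 81, 79, 84, 110, 139, 143, 147, 152, 143, 153, 150, 148]
0.63 now    [153, 154, 154, 154, 154, 154, 154, 153, 152, 153, 153, 152, 153, 153, 153, 153, 153, 153, 153, 153, 153, 153, 154, 155, 148, 118, 102, 107, 106, 96, 81, 78, 79, 78, 78, 78, 79, 79, 79, 78, 78, 78, 78, 78, 78, 77, 76, 81, 107, 137, 140, 143, 148, 140, 148, 145, 144]
0.56 before [156, 156, 156, 156, 157, 158, 156, 149, 132, 104, 93, 92, 100, 109, 110, 101, 91, 84, 81, 82, 82, 82, 82, 82, 82, 82, 82, 81, 81, 81, 81, 83, 83, 82, 82, 81, 82, 82, 83, 82, 82, 82, 82, 81, 81, 80, 81, 105, 130, 148, 156, 156, 155, 156, 156, 156, 156]
0.56 now    [153, 152, 139, 102, 79, 69, 77, 84, 88, 79, 64, 50, 51, 51, 50, 49, 53, 67, 97, 134, 149, 127, 90, 66, 65, 90, 95, 94, 85, 81, 76, 73, 73, 73, 74, 73, 73, 73, 73, 74, 73, 73, 73, 73, 73, 72, 74, 98, 125, 143, 152, 152, 152, 151, 151, 151, 152]
```

Call:
move_arm(moves=[{"x": 0, "y": 0, "z": -0.4, "ax": 0, "ay": 0, "az": 0, "jaw": 0}, {"x": 0, "y": 0, "z": -0.8, "ax": 0, "ay": 0, "az": 0, "jaw": 0}, {"x": 0, "y": 0, "z": -1.2, "ax": 0, "ay": 0, "az": 0, "jaw": 0}, {"x": 0, "y": 0, "z": -1.6, "ax": 0, "ay": 0, "az": 0, "jaw": 0}, {"x": 0, "y": 0, "z": -2.0, "ax": 0, "ay": 0, "az": 0, "jaw": 0}])

```text
t: 15.93
position: [0.5459, 0.2644, 0.0764]
tcp_rot: [-1.571, 0.022, -0.02]
force: [-0.8, 1.5, 1.8]
grip_width: 0.0
```

Call:
move_arm(moves=[{"x": 0, "y": 0, "z": -0.2, "ax": 0, "ay": 0, "az": 0, "jaw": 0}, {"x": 0, "y": 0, "z": -0.4, "ax": 0, "ay": 0, "az": 0, "jaw": 0}, {"x": 0, "y": 0, "z": -0.6, "ax": 0, "ay": 0, "az": 0, "jaw": 0}, {"x": 0, "y": 0, "z": -0.8, "ax": 0, "ay": 0, "az": 0, "jaw": 0}, {"x": 0, "y": 0, "z": -1.0, "ax": 0, "ay": 0, "az": 0, "jaw": 0}])

```text
t: 16.35
position: [0.5459, 0.2403, 0.0764]
tcp_rot: [-1.57, 0.02, -0.02]
force: [-0.5, 1.8, -0.2]
grip_width: -0.001
```

```bash
python3 - <<'E'
from h import *;rel((.543,.21,.072),88.5)
E
python3 drw.py d2.pkl | grep now
```

```text
t 16.35 pos [0.5459 0.2403 0.0764] zyaw 88.51 tilt [-0.  1. -0.] F [-0.5  1.8 -0.2] g -0.001 j [-0.21  0.58 -0.34  1.6   0.22  1.    0.93]
shift [-0.08  0.17 -1.21] ay 0.0
0.63 now    [154, 154, 153, 154, 154, 153, 154, 154, 153, 153, 154, 153, 154, 153, 152, 153, 153, 153, 153, 153, 153, 153, 153, 154, 153, 153, 154, 154, 154, 154, 154, 154, 155, 155, 155, 156, 156, 156, 156, 157, 157, 157, 157, 157, 158, 160, 156, 134, 116, 131, 138, 144, 149, 140, 149, 146, 144]
0.56 now    [151, 151, 151, 152, 152, 152, 152, 152, 152, 153, 153, 153, 153, 153, 154, 154, 155, 154, 154, 155, 155, 155, 156, 156, 155, 155, 138, 113, 81, 66, 72, 86, 89, 80, 68, 52, 51, 53, 53, 52, 53, 66, 89, 117, 90, 60, 59, 91, 122, 142, 151, 151, 151, 151, 151, 151, 151]
```

Call:
move_arm(moves=[{"x": 0, "y": 0, "z": -0.1, "ax": 0, "ay": 0, "az": 0, "jaw": 0}, {"x": 0, "y": 0, "z": -0.2, "ax": 0, "ay": 0, "az": 0, "jaw": 0}, {"x": 0, "y": 0, "z": -0.3, "ax": 0, "ay": 0, "az": 0, "jaw": 0}, {"x": 0, "y": 0, "z": -0.4, "ax": 0, "ay": 0, "az": 0, "jaw": 0}, {"x": 0, "y": 0, "z": -0.45, "ax": 0, "ay": 0, "az": 0, "jaw": 0}])

```text
t: 16.82
position: [0.5458, 0.2288, 0.0766]
tcp_rot: [-1.571, 0.021, -0.021]
force: [0.7, 1.7, -1.2]
grip_width: -0.001
```

Call:
move_arm(moves=[{"x": 0, "y": 0, "z": -0.04, "ax": 0, "ay": 0, "az": 0, "jaw": 0}, {"x": 0, "y": 0, "z": -0.08, "ax": 0, "ay": 0, "az": 0, "jaw": 0}, {"x": 0, "y": 0, "z": -0.12, "ax": 0, "ay": 0, "az": 0, "jaw": 0}, {"x": 0, "y": 0, "z": -0.16, "ax": 0, "ay": 0, "az": 0, "jaw": 0}, {"x": 0, "y": 0, "z": -0.2, "ax": 0, "ay": 0, "az": 0, "jaw": 0}])

```text
t: 17.23
position: [0.5457, 0.225, 0.0767]
tcp_rot: [-1.569, 0.02, -0.021]
force: [0.8, 2.9, -1.2]
grip_width: -0.0
```

Call:
move_arm(moves=[{"x": 0, "y": 0, "z": -0.05, "ax": 0, "ay": 0, "az": 0, "jaw": 0}, {"x": 0, "y": 0, "z": -0.1, "ax": 0, "ay": 0, "az": 0, "jaw": 0}, {"x": 0, "y": 0, "z": -0.15, "ax": 0, "ay": 0, "az": 0, "jaw": 0}, {"x": 0, "y": 0, "z": -0.2, "ax": 0, "ay": 0, "az": 0, "jaw": 0}, {"x": 0, "y": 0, "z": -0.25, "ax": 0, "ay": 0, "az": 0, "jaw": 0}])

```text
t: 17.65
position: [0.5453, 0.2244, 0.0772]
tcp_rot: [-1.561, 0.016, -0.02]
force: [1.4, 11.9, -3.9]
grip_width: -0.002
```

```bash
python3 - <<'E'
from h import *;rel((.543,.21,.072),88.5)
E
python3 drw.py d2.pkl | grep now
```

```text
t 17.65 pos [0.5453 0.2244 0.0772] zyaw 88.68 tilt [-0.002  1.    -0.01 ] F [ 1.4 11.9 -3.9] g -0.002 j [-0.17  0.56 -0.34  1.62  0.21  0.98  0.97]
shift [-0.08  0.2  -0.58] ay 0.003
0.63 now    [153, 154, 154, 154, 154, 153, 153, 153, 152, 153, 154, 153, 153, 153, 153, 153, 153, 153, 153, 153, 153, 154, 153, 153, 153, 153, 153, 153, 154, 154, 155, 154, 154, 155, 155, 156, 156, 156, 157, 157, 156, 156, 157, 157, 158, 158, 158, 159, 158, 153, 140, 143, 148, 139, 148, 145, 144]
0.56 now    [151, 151, 151, 152, 152, 151, 151, 152, 153, 153, 153, 154, 154, 154, 154, 153, 154, 154, 154, 155, 155, 154, 155, 155, 155, 155, 155, 155, 155, 154, 152, 148, 123, 101, 79, 63, 83, 91, 86, 70, 58, 53, 53, 52, 51, 52, 62, 108, 142, 152, 150, 150, 150, 150, 151, 150, 150]
```

Call:
move_arm(moves=[{"x": 0, "y": 0, "z": -0.06, "ax": 0, "ay": 0, "az": 0, "jaw": 0}, {"x": 0, "y": 0, "z": -0.1, "ax": 0, "ay": 0, "az": 0, "jaw": 0}, {"x": 0, "y": 0, "z": -0.1, "ax": 0, "ay": 0, "az": 0, "jaw": 0}, {"x": 0, "y": 0, "z": -0.1, "ax": 0, "ay": 0, "az": 0, "jaw": 0}, {"x": 0, "y": 0, "z": -0.1, "ax": 0, "ay": 0, "az": 0, "jaw": 0}])

```text
t: 18.12
position: [0.5452, 0.2243, 0.0774]
tcp_rot: [-1.558, 0.014, -0.019]
force: [2.4, 14.4, -5.7]
grip_width: 0.002
```

Call:
move_arm(moves=[{"x": 0, "y": 0, "z": 0.4, "ax": 0, "ay": 0, "az": 0, "jaw": 0}, {"x": 0, "y": 0, "z": 1.2, "ax": 0, "ay": 0, "az": 0, "jaw": 0}, {"x": 0, "y": 0, "z": 2.2, "ax": 0, "ay": 0, "az": 0, "jaw": 0}, {"x": 0, "y": -0.6, "z": 2.8, "ax": 0, "ay": 0, "az": 0, "jaw": 0}, {"x": 0, "y": -1.8, "z": 2.8, "ax": 0, "ay": 0, "az": 0, "jaw": 0}])

```text
t: 18.53
position: [0.5425, 0.2875, 0.1177]
tcp_rot: [-1.574, 0.024, -0.009]
force: [-0.7, 1.8, -1.1]
grip_width: 0.0
```

Call:
move_arm(moves=[{"x": 0, "y": -1.4, "z": 0, "ax": 0, "ay": 0, "az": 0, "jaw": 0}, {"x": 0, "y": -2.8, "z": 0.5, "ax": 0, "ay": 0, "az": 0, "jaw": 0}, {"x": 0, "y": -4.2, "z": 1.2, "ax": 0, "ay": 0, "az": 0, "jaw": 0}, {"x": -1, "y": -5.4, "z": 2.0, "ax": 0, "ay": 0, "az": 0, "jaw": 0}, {"x": -2, "y": -6.0, "z": 2.6, "ax": 0, "ay": 0, "az": 0, "jaw": 0}])

```text
t: 18.95
position: [0.501, 0.3512, 0.2751]
tcp_rot: [-1.57, 0.021, -0.028]
force: [-0.1, 1.7, 0.6]
grip_width: 0.0
```

```bash
python3 - <<'E'
from h import *;rel((.543,.21,.072),88.5)
from plant import capture
d={n:capture(n) for n in("scene","side")};pickle.dump(d,open("c9.pkl","wb"))
im=np.zeros((600,800,3),np.uint8)
im[:300]=cv2.resize(d["scene"]["pixels"][120:300,50:450],(800,360),interpolation=cv2.INTER_CUBIC)[:300]
im[300:]=cv2.resize(d["side"]["pixels"][100:340,120:440],(800,600),interpolation=cv2.INTER_CUBIC)[0:600:2] if 0 else 0
im[300:,:400]=cv2.resize(d["side"]["pixels"][90:330,100:420],(400,300),interpolation=cv2.INTER_CUBIC)
im[300:,400:]=cv2.resize(d["side"]["pixels"][210:345,110:290],(400,300),interpolation=cv2.INTER_CUBIC)
cv2.imwrite("pics/k.png",im)
E
python3 drw.py d3.pkl | grep now
```

```text
t 18.95 pos [0.501  0.3512 0.2751] zyaw 88.21 tilt [-0.005  1.    -0.001] F [-0.1  1.7  0.6] g 0.0 j [-0.39  0.46 -0.38  1.28  0.17  1.43  0.78]
shift [ 1.82  8.13 -5.6 ] ay -0.005
0.63 now    [150, 150, 149, 150, 150, 149, 149, 150, 149, 149, 150, 151, 149, 141, 134, 140, 141, 132, 121, 106, 91, 88, 90, 91, 91, 91, 92, 92, 92, 92, 92, 93, 92, 92, 93, 93, 93, 93, 93, 93, 94, 94, 93, 93, 94, 93, 92, 95, 114, 136, 136, 140, 145, 136, 145, 142, 141]
0.56 now    [148, 148, 148, 148, 149, 149, 149, 149, 149, 149, 150, 151, 151, 151, 151, 151, 151, 152, 152, 152, 152, 153, 152, 152, 152, 152, 152, 152, 151, 150, 149, 147, 145, 145, 145, 144, 144, 145, 146, 146, 139, 131, 121, 108, 94, 88, 89, 109, 128, 141, 147, 148, 147, 147, 147, 147, 148]
```

View pics/k.png

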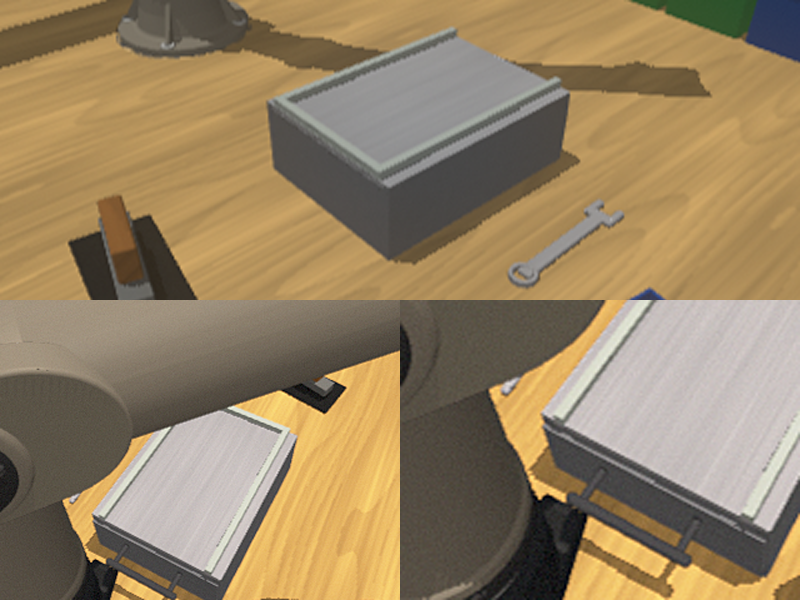

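```bash
python3 -c "
from plant import job_done;print(job_done())"
```

```text
the job is handed in; nothing more can be done
None
```

The job is done and handed in, at about 19 s of the 72 s allowed; no verdict is reported.

- **Chips:** I gripped the scraper by its wooden grip and wiped all five chips over the front edge in one sweep, with the lip about 1 mm above the plate. The picture afterwards showed all five lying in the drawer, the plate clear and none on the bench in view.
- **Scraper:** it stands upright back on its mat, within about 1 mm of where I picked it up and at the same angle. It sits about 6° off the mat's long axis, as it did at the start.
- **Drawer:** I pushed the handle with the closed fingers until it stopped moving, at about 14 N. The last picture shows the front panel flush with the stand and the arm touching nothing.

**Checks that failed or disagreed:**
- Positions from the scene and side cameras differed by 4 to 9 mm at the mat and scraper. I settled these with the wrist camera.
- The two-view height of the grip top came out about 75 mm, against 78 mm from the text.
- The arm blocked the side camera while I pushed, so I tracked the drawer in the scene camera.
- The chips were not seen again after the drawer shut.

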